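# Send the buckle carrier round the bend to the buffing end

### The job

On the bench is a grey track plate with two L-shaped lanes, and a black round carrier stands in the straight start of each. Push the carrier that holds the rectangular buckle frame along its lane, round the bend, until it is fully home against the stop at the lane's far end, and let go of it. Keep it flat on the plate, between its rails, all the way, and leave the other carrier, with the round ring, where it stands.

Things in the scene. Friction and masses are not known exactly. Their poses are not given: they have to be found in the camera images.
- track: Fixed grey plate 310 x 570 mm, top 6 mm above the bench, with aluminium rails 8 mm wide, 16 mm high forming two mirrored L-shaped lanes, 72 mm wide inside. Origin on the bench, midway between the lanes; x points along the end legs to the stops (roughly away from the robot), y left. Loose things up to 40 mm high stand on the plate outside the lanes, over 70 mm from the lanes' centre lines.
- left_home (a point): Where the left lane's carrier has its centre when home against the steel stop bar: in track's frame (mm) at (90, 55), 23 up. Left centre line: open mouth (-100, 280), straight to (-100, 145), quarter bend of radius 90 about (-10, 145) to (-10, 55), straight along +x to home; stop face x = 122. Right lane: the same with y negated, home (90, -55). Axes as track's.
- buckle_center (a point): Centre of the buckle carrier: a loose black plastic round puck 64 mm across, 34 mm high, 0.17 to 0.35 kg, with a steel rectangular buckle frame (46 x 32 mm, 8 mm high) fixed flat on top. The point is 17 mm above its underside; z up. It starts in the left or right lane's start leg with over 55 mm of lane free behind it up to the open mouth; 4 mm play to each rail; slippery: slides and turns freely.
- ring_center (a point): Centre of the ring carrier, to be left alone: the same puck (64 mm across, 34 mm high), but with a round steel ring 42 mm across and 8 mm high on top. The point is 17 mm above its underside. It stands in the other lane's start leg.
Mind the look-alikes: they are no part of the job. Leave any orange look-alike of the part that bears buckle_center alone.

How it is judged (in metres and radians):
At the end, for the whole second after the job is handed in: The buckle carrier stands flat and at rest in a lane's end leg, its centre within 12 mm of the home position against the stop; the carrier was never lifted or tipped, and the ring carrier was not moved by more than 20 mm (x of buckle_center in the frame of track between 0.078 and 0.1 m and (y of buckle_center in the frame of track between 0.04 and 0.07 m or y of buckle_center in the frame of track between -0.07 and -0.04 m) and height (world z) of buckle_center below 0.03 m and angle between buckle_center's own z axis and vertical below 0.17 rad and linear speed of buckle_carrier below 0.02 m/s); the robot touches nothing.
It fails at once if the buckle carrier is lifted more than 12 mm off the plate (height (world z) of buckle_center above 0.035 m).
It fails at once if the buckle carrier is tipped by more than 20 degrees (angle between buckle_center's own z axis and vertical above 0.35 rad).
It fails at once if the ring carrier is moved by more than 20 mm (distance of ring_center from where it was at the start of the episode above 0.02 m).
It also fails if it takes over 45 s, if anything falls off the work surface, if the arm or the gripper's body presses on something with over 40 N, if the wrist force passes 120 N, or if a joint passes its speed limit or range.

### The arm

A 7-joint arm with a two-finger parallel gripper is mounted at the origin on the work surface. World frame = base frame: x ahead of the robot, y to its left, z up, the work surface at z = 0. Lengths are in mm, angles in rad, forces in N, time in s.
With the tool pointing down it reaches from about 425 to 875 mm from the base axis. Payload 8.4 kg.
Tool frame: the origin (TCP) lies at the very end of the fingers, on their centre line; the grasp point (between the pads) lies 19 mm behind it; y points along the fingers, z is the direction in which the jaws open and shut, and the axes are right-handed (so a half turn about y gives the same grasp; the last joint's range is limited). The gripper opens to 85 mm and grips with 20 to 120 N. Pads are 22 mm wide; open, the fingers measure 114 mm over their backs; the gripper's body (76 mm by 85 mm) begins 54 mm behind the grasp point. The pads swing forward as they close: fully open they stand 13 mm farther back than shut.
Start: joints at [-1.218, 0.333, 0.04, 1.465, -0.013, 1.343, -0.059], TCP at [283.778, 584.751, 231.308] pointing down, gripper open.
Joint ranges: [-2.58, 2.58], [-0.38, 2.09], [-1.3, 1.39], [0.25, 2.4], [-1.5, 4.64], [0.08, 2.09], [-2.65, 2.65]. Speed limits (rad/s): [2.22, 2.22, 2.79, 2.79, 3.14, 3.14, 3.14].

### API

Orientations are given as a unit quaternion [x, y, z, w].
In Python, from rig import state, read_camera, finish_job, look_for gives the robot as it stands.
- The arm moves only by the tool move_arm, never from a script. Its argument "rows" is a list that holds one entry, the list of rows, each a list of 5 numbers: the shift along the tool's x, y, z in m, then the turn about the tool's y in rad, then the finger opening in m, from 0 to 0.0854. In form: [[[tx, ty, tz, roll, gripper], ...]]. A call has 1 to 10 rows; each row shifts and turns the commanded pose from where the row before left it, along the tool's axes as they then stand; what a row does not reach is not made up. A row lasts 1/10 s, in which the tool goes at most 50 mm and 8.59 degrees, less where a joint would pass 70% of its speed; a pose out of reach is approached as far as the arm can. A call is refused whole if a number of a shift passes 0.05 or a number of a turn 0.15, either way. A call with a gripper value outside its range is refused whole. The fingers move at their own pace and stop on an object; "grip_force" is the grip in N (left out, the last holds). Time passes only in rows, so rows that do not move let the fingers close. It gives the time, the measured TCP pose, the force and the opening at its end, in the units of the state.
- state(): the state, without advancing time (a new reading comes with each control period).
- read_camera(name): name is "scene" or "top" or "wrist"; returns a dict with "image" (480x640x3 uint8, red, green, blue), "range_z" (480x640 float32, mm along the optical axis (not along the pixel's ray), 0 where there is no reading), "intrinsics" (3x3 intrinsics, pixels), "rvec" (rotation vector, rad) and "tvec" (3), from world to camera coordinates, as OpenCV has them. Camera axes: x right, y down, z forward; pixel columns grow to the right and rows downward; lengths in mm; the calibration is good to about 2 mm. A picture is of the moment at which its call begins.
- finish_job(): hands the job in, once; it reports no verdict.
Trained networks look in the newest picture that a camera, given by its name, has taken for a name from the list of things; names that differ only in an ending like _2 or _b are one class to them, and where a whole thing is asked for, a point or a joint stands for the part that bears it (a point fixed in the world has none). Each returns a list of dicts, best first, with "score" (0 to 1); they miss things now and then, are a little off and sometimes report something else, mostly with a low value. They report only what shows in the picture. A call takes as long as a camera call. They do not tell look-alikes from the thing itself.
- look_for(camera, query): "pixel" ([column, row] in pixels, amid what is visible of it).
The state is a dict: "t": time; "joints": joint angles; "joint_vel": joint speeds; "joint_efforts": joint torques, N m; "ee_pos": TCP position; "orientation": TCP orientation; "contact_force": force on the tool from outside, world axes, zero at the start; "ft_torque": the same for the moment, N m; "finger_gap": opening from 0.0 (shut) to 1.0 (fully open).
Only numpy, scipy, OpenCV 4.12 (cv2) and the standard library are available. Lean on these libraries where they do the work, as an engineer would, in place of code of your own. Each camera call takes 0.05 s, during which the arm holds its last target. There are 200 camera calls.

## Working session

There is one attempt and no reset: what is moved stays moved. The work goes in short steps, Python scripts to look and compute and a tool call to move; the robot and the scene stay as the last step left them, time stands still between calls to the robot, and variables do not carry over. Pictures are saved under pics/ and viewed, about 8 in all and at most 12, crops included, and the job is handed in when it is done.

Besides the shell and the picture viewer there is one more tool, called after "Emit:" by a JSON object that holds its "method" and its "body". move_arm: Moves the arm, as the interface text tells. Its arguments: {"type":"object","properties":{"rows":{"type":"array"},"grip_force":{"type":"number"}},"required":["rows"]}

```bash
mkdir -p pics; ls; python3 - <<'E'
from rig import state, read_camera, look_for
import cv2
s=state();print(s)
for n in("top","scene"):
    d=read_camera(n);cv2.imwrite(f"pics/{n}1.png",d["image"][:,:,::-1])
    for q in("buckle_center","ring_center","track"):
        print(n,q,look_for(n,q))
E
```

```text
pics
{'t': 0.0, 'joints': array([-1.21821489,  0.33389817,  0.03989583,  1.46631192, -0.01337731,
        1.34326225, -0.05851206]), 'joint_vel': array([ 2.89025427e-04,  1.15175448e-03, -7.56532156e-05, -1.18816594e-03,
        4.04361207e-04,  6.11130366e-05,  8.33964334e-05]), 'joint_efforts': array([-1.17550637e-03, -6.58521223e+01,  1.36457160e+00, -4.05570960e+01,
        1.66183559e-02,  1.24026131e-02, -5.71243532e-06]), 'ee_pos': array([283.61447038, 584.34907483, 230.4099001 ]), 'orientation': array([ 0.68970394, -0.15846915,  0.15830994, -0.68857386]), 'contact_force': array([-0.09748804,  0.30373085,  0.25536343]), 'ft_torque': array([-0.00656622, -0.04683727,  0.00334875]), 'finger_gap': 0.9979557235227503}
top buckle_center [{'pixel': [272.8, 272.3], 'score': 0.68}, {'pixel': [170.9, 269.8], 'score': 0.61}, {'pixel': [335.9, 339.4], 'score': 0.61}]
top ring_center [{'pixel': [476.6, 245.5], 'score': 0.94}]
top track [{'pixel': [362.9, 208.9], 'score': 0.61}]
scene buckle_center [{'pixel': [388.7, 274.1], 'score': 0.81}, {'pixel': [379.1, 195.8], 'score': 0.66}, {'pixel': [430.4, 225.4], 'score': 0.63}, {'pixel': [481.3, 357.7], 'score': 0.6}]
scene ring_center [{'pixel': [205.0, 165.8], 'score': 0.87}]
scene track [{'pixel': [270.3, 282.1], 'score': 0.65}]
```

View pics/top1.png

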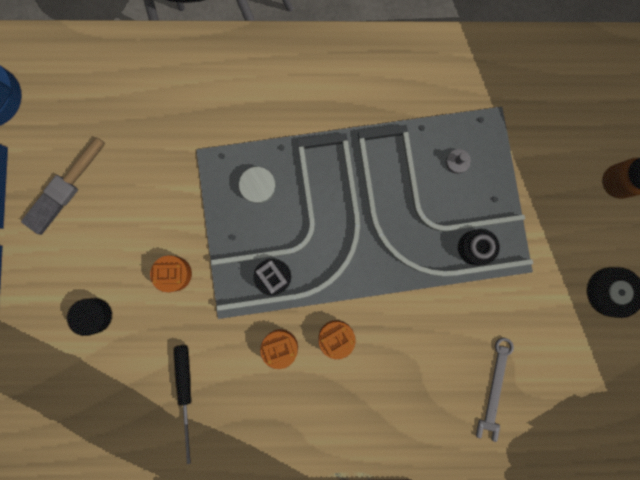

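View pics/scene1.png

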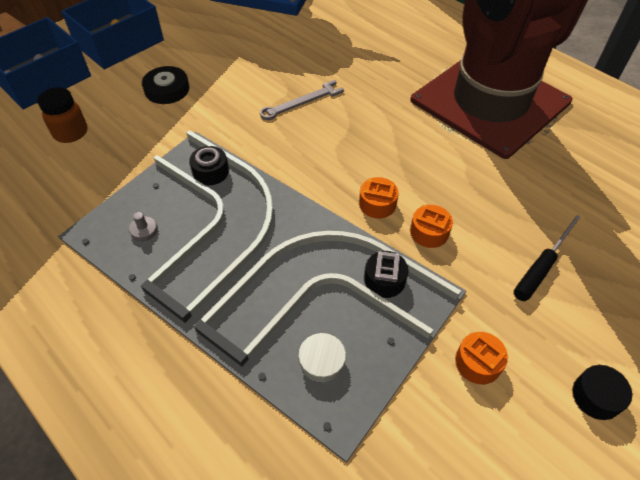

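The buckle carrier is in the left lane, at top (272,275). The ring carrier is in the right lane, at (478,246). Three orange look-alikes lie off the track. Next I'll fit the track pose to the rails and locate the puck.

```bash
cat > h.py <<'E'
import numpy as np, cv2
from scipy.optimize import minimize, least_squares
from rig import state, read_camera, look_for
def proj(d,P): return cv2.projectPoints(np.float64(P).reshape(-1,1,3),d["rvec"],d["tvec"],d["intrinsics"],None)[0][:,0]
def unproj(d,uv,z):
    R=cv2.Rodrigues(np.float64(d["rvec"]))[0];t=np.float64(d["tvec"]).reshape(3)
    r=R.T@np.linalg.solve(d["intrinsics"],[uv[0],uv[1],1]);c=-R.T@t
    return c+r*(z-c[2])/r[2]
def w(p,xy,z):  # track -> world
    c,s=np.cos(p[2]),np.sin(p[2]);xy=np.atleast_2d(xy)
    return np.c_[p[0]+c*xy[:,0]-s*xy[:,1],p[1]+s*xy[:,0]+c*xy[:,1],np.full(len(xy),z)]
def inv(p,q):
    c,s=np.cos(p[2]),np.sin(p[2]);a,b=q[0]-p[0],q[1]-p[1];return np.array([c*a+s*b,-s*a+c*b])
def rail(o): # offset from centre line, both lanes (o>0: towards bend centre)
    r=90-o;a=np.linspace(np.pi,1.5*np.pi,40)
    L=np.r_[np.c_[np.full(40,-100+o),np.linspace(265,145,40)],np.c_[-10+r*np.cos(a),145+r*np.sin(a)],np.c_[np.linspace(-10,100,40),np.full(40,55+o)]]
    return np.r_[L,L*[1,-1]]
E
python3 - <<'E'
from h import *
d=read_camera("top");img=d["image"];g=cv2.GaussianBlur(cv2.cvtColor(img,cv2.COLOR_RGB2GRAY),(0,0),1.5).astype(np.float32)
C=[unproj(d,u,6) for u in((197,149),(500,108),(531,270),(217,316))]
print(np.round(C),[np.linalg.norm(C[i]-C[i-1]) for i in range(4)])
m=np.mean(C,0);v=C[0]-C[1]+C[3]-C[2];p0=[m[0],m[1],np.arctan2(-v[0],v[1])]
R=np.r_[rail(40),rail(-40)]
def f(p):
    uv=proj(d,w(p,R,22)).astype(np.float32);return -cv2.remap(g,uv[:,:1],uv[:,1:],cv2.INTER_LINEAR).mean()
b=min((minimize(f,[p0[0]+a,p0[1]+c,p0[2]],method="Nelder-Mead",options=dict(initial_simplex=np.array([p0[0]+a,p0[1]+c,p0[2]])+[[0,0,0],[6,0,0],[0,6,0],[0,0,.03]])) for a in(-8,0,8) for c in(-8,0,8)),key=lambda r:r.fun)
p=b.x;print(p0,p,b.fun,f(p0));np.save("p.npy",p)
for uv in((272,275),):
    q=unproj(d,uv,40);print("puck",q,inv(p,q))
print("ring",inv(p,unproj(d,(478,246),40)),"home",w(p,[90,55],0),"mouth",w(p,[-100,280],0))
o=np.ascontiguousarray(img[:,:,::-1])
for uv in proj(d,w(p,R,22)): cv2.circle(o,tuple(int(x) for x in np.round(uv)),0,(0,0,255),-1)
hsv=cv2.cvtColor(img,cv2.COLOR_RGB2HSV)
cv2.imwrite("pics/fit.png",cv2.resize(o[90:330,180:560],None,fx=2,fy=2,interpolation=cv2.INTER_NEAREST))
E
```

```text
[[ 698.  273.    6.]
 [ 776. -284.    6.]
 [ 478. -330.    6.]
 [ 398.  231.    6.]] [np.float64(303.5971963832323), np.float64(562.1338018183333), np.float64(302.16210446082704), np.float64(566.8904266966565)]
[np.float64(587.5316069246478), np.float64(-27.396629470291423), np.float64(0.14087399530522157)] [ 5.91557006e+02 -2.86209551e+01  1.44050698e-01] -133.44952392578125 -121.618866
puck [469.78286868 131.54414401  40.        ] [-97.52069298 175.98725527]
ring [ -99.61419712 -181.4916982 ] home [[672.72942635  38.72916158   0.        ]] mouth [[452.39789663 234.12367791   0.        ]]
```

View pics/fit.png

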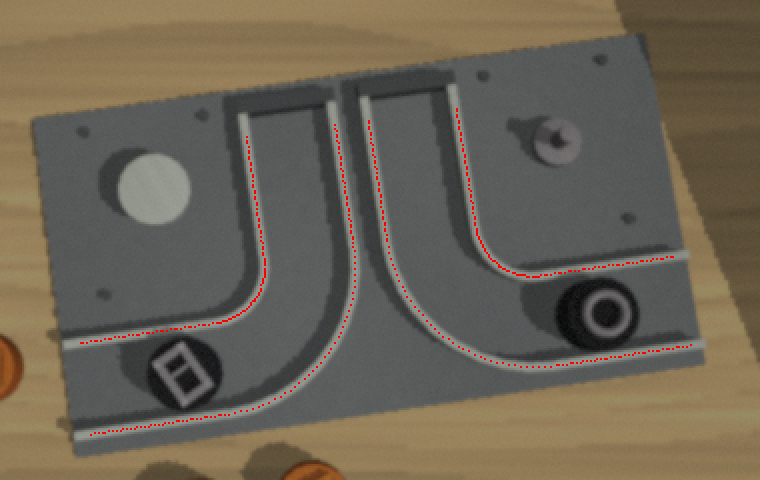

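The projected rails line up with the real ones, so the fit is good. The puck is at track (-98,176) and the ring is at (-100,-181). Now I'll work out the path in tool axes, with shut fingers pushing from behind.

```bash
cat >> h.py <<'E'
from scipy.spatial.transform import Rotation as Ro
def cl(s): # left centre line, s=0 at mouth (y=280)
    if s<135: return [-100,280-s]
    a=(s-135)/90
    if a<np.pi/2: return [-10-90*np.cos(a),145-90*np.sin(a)]
    return [-10+s-135-45*np.pi,55]
def plan(wps,pos=None):
    st=state();R=Ro.from_quat(st["orientation"]).as_matrix();q=st["ee_pos"] if pos is None else pos
    for x in wps: print(np.round(x),np.round(R.T@(np.array(x)-q)/1000,4)); q=np.array(x)
E
python3 - <<'E'
from h import *
p=np.load("p.npy");R=Ro.from_quat(state()["orientation"]).as_matrix();print(np.round(R,3))
T=lambda xy,z:w(p,xy,z)[0]
plan([T(cl(42),120),T(cl(42),16)])
E
```

```text
[[ 0.9   -0.     0.437]
 [-0.437 -0.     0.9  ]
 [ 0.    -1.    -0.   ]]
[458. 193. 120.] [ 0.3284  0.1113 -0.2765]
[458. 193.  16.] [-0.     0.104  0.   ]
```

Emit:
{"method": "move_arm", "body": {"rows": [[[0.0328, 0.009, -0.0276, 0, 0], [0.0328, 0.009, -0.0276, 0, 0], [0.0328, 0.009, -0.0276, 0, 0], [0.0328, 0.009, -0.0276, 0, 0], [0.0328, 0.009, -0.0276, 0, 0], [0.0328, 0.009, -0.0276, 0, 0], [0.0328, 0.009, -0.0276, 0, 0], [0.0328, 0.009, -0.0276, 0, 0], [0.0328, 0.009, -0.0276, 0, 0], [0.0328, 0.009, -0.0276, 0, 0]]], "grip_force": 40}}

```text
t: 1.45
ee_pos: [458.9, 191.6, 141.3]
orientation: [-0.689, 0.158, -0.159, 0.689]
contact_force: [-0.3, 0.4, 0.3]
finger_gap: -0.0
```

Emit:
{"method": "move_arm", "body": {"rows": [[[0, 0, 0, -0.12, 0], [0, 0, 0, -0.12, 0], [0, 0, 0, -0.12, 0], [0, 0, 0, -0.12, 0], [0, 0, 0, -0.11, 0], [0, 0, 0, 0, 0], [0, 0, 0, 0, 0]]]}}

```text
t: 2.15
ee_pos: [458.4, 193.3, 141.4]
orientation: [-0.705, -0.048, 0.048, 0.706]
contact_force: [0.4, -0.1, 0.8]
finger_gap: -0.001
```

```bash
python3 - <<'E'
from h import *
s=state();p=np.load("p.npy");R=Ro.from_quat(s["orientation"]).as_matrix();print(s["t"],np.round(R,3),s["ee_pos"],s["finger_gap"])
print("tcp in track",inv(p,s["ee_pos"]))
T=lambda xy,z:w(p,xy,z)[0]
plan([T(cl(42),16)])
E
```

```text
2.15 [[ 0.991  0.    -0.134]
 [ 0.134  0.     0.991]
 [ 0.    -1.     0.   ]] [458.37896484 193.25323098 141.40827044] -0.0009408050700797743
tcp in track [-99.94795624 238.6942631 ]
[458. 193.  16.] [-1.000e-04  1.254e-01 -7.000e-04]
```

Emit:
{"method": "move_arm", "body": {"rows": [[[0, 0.03, 0, 0, 0], [0, 0.03, 0, 0, 0], [0, 0.025, 0, 0, 0], [0, 0.02, 0, 0, 0], [0, 0.015, 0, 0, 0], [0, 0.005, 0, 0, 0], [0, 0, 0, 0, 0]]]}}

```text
t: 2.85
ee_pos: [458.1, 193.1, 16.0]
orientation: [0.706, 0.048, -0.049, -0.705]
contact_force: [0.2, -0.8, 0.3]
finger_gap: -0.005
```

```bash
python3 - <<'E'
from h import *
s=state();p=np.load("p.npy");print(s["t"],s["ee_pos"],s["contact_force"],inv(p,s["ee_pos"]))
d=read_camera("top");cv2.imwrite("pics/t2.png",cv2.resize(d["image"][190:330,180:380,::-1],None,fx=4,fy=4))
E
```

```text
2.85 [458.06901816 193.05423729  15.95959303] [ 0.21046268 -0.77715427  0.28470312] [-100.28325883  238.54182425]
```

View pics/t2.png

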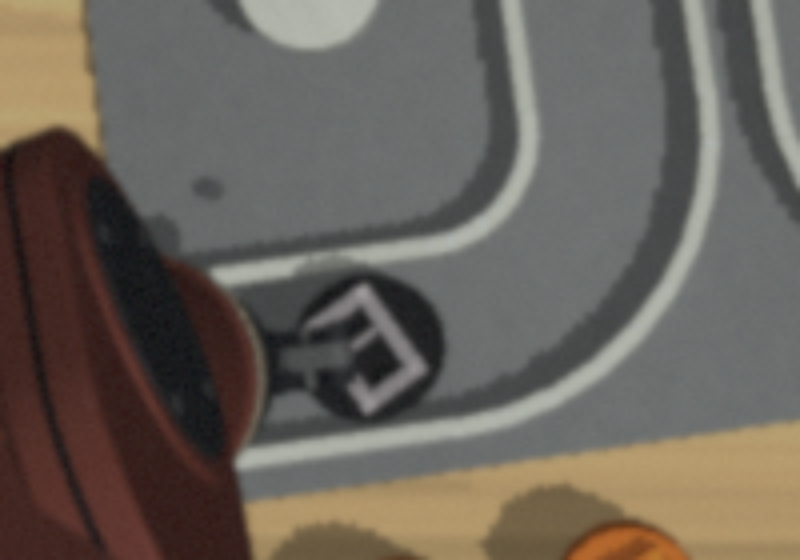

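The finger is in the lane just behind the puck, seen at about (330,360) in the crop, and there is no contact force. I'll start pushing.

Emit:
{"method": "move_arm", "body": {"rows": [[[0, 0, -0.006, 0, 0], [0, 0, -0.008, 0, 0], [0, 0, -0.008, 0, 0], [0, 0, -0.008, 0, 0], [0, 0, -0.008, 0, 0], [0, 0, -0.008, 0, 0], [0, 0, -0.008, 0, 0], [0, 0, -0.008, 0, 0], [0, 0, -0.008, 0, 0], [0, 0, -0.008, 0, 0]]]}}

```text
t: 3.9
ee_pos: [469.2, 115.3, 16.3]
orientation: [0.705, 0.049, -0.049, -0.705]
contact_force: [-0.2, 1.5, 0.0]
finger_gap: 0.001
```

```bash
python3 - <<'E'
from h import *
s=state();p=np.load("p.npy");f=inv(p,s["ee_pos"]);print(s["t"],s["ee_pos"],s["contact_force"],f)
d=read_camera("top");cv2.imwrite("pics/t3.png",cv2.resize(d["image"][120:330,180:380,::-1],None,fx=2.8,fy=2.8))
s0=280-f[1];q=f;a=p[2]-np.arctan2(.134,.991)
for k in range(1,36):
    n=np.array(cl(min(s0+k*8,332)));dd=n-q;q=n;print(k,np.round(n),np.round(w([0,0,a],dd,0)[0][:2]/1000,4))
E
```

```text
3.9 [469.22642982 115.34791067  16.30349797] [-0.1684165   1.48935581  0.04574873] [-100.39638688  160.03865085]
1 [-100.  152.] [ 0.0005 -0.008 ]
2 [-100.  144.] [ 0.0001 -0.008 ]
3 [-100.  136.] [ 0.0005 -0.008 ]
4 [-98. 128.] [ 0.0012 -0.0079]
5 [-97. 120.] [ 0.0019 -0.0078]
6 [-94. 113.] [ 0.0026 -0.0076]
7 [-91. 105.] [ 0.0033 -0.0073]
8 [-87.  98.] [ 0.0039 -0.007 ]
9 [-83.  92.] [ 0.0045 -0.0066]
10 [-78.  86.] [ 0.0051 -0.0062]
11 [-72.  80.] [ 0.0056 -0.0057]
12 [-66.  75.] [ 0.0061 -0.0052]
13 [-59.  70.] [ 0.0065 -0.0046]
14 [-53.  66.] [ 0.0069 -0.004 ]
15 [-45.  62.] [ 0.0072 -0.0034]
16 [-38.  59.] [ 0.0075 -0.0027]
17 [-30.  57.] [ 0.0077 -0.0021]
18 [-22.  56.] [ 0.0079 -0.0014]
19 [-14.  55.] [ 0.008  -0.0007]
20 [-6. 55.] [ 0.008 -0.   ]
21 [ 2. 55.] [0.008  0.0001]
22 [10. 55.] [0.008  0.0001]
23 [18. 55.] [0.008  0.0001]
24 [26. 55.] [0.008  0.0001]
25 [34. 55.] [0.008  0.0001]
26 [42. 55.] [0.008  0.0001]
27 [46. 55.] [0.004 0.   ]
28 [46. 55.] [0. 0.]
29 [46. 55.] [0. 0.]
30 [46. 55.] [0. 0.]
31 [46. 55.] [0. 0.]
32 [46. 55.] [0. 0.]
33 [46. 55.] [0. 0.]
34 [46. 55.] [0. 0.]
35 [46. 55.] [0. 0.]
```

View pics/t3.png

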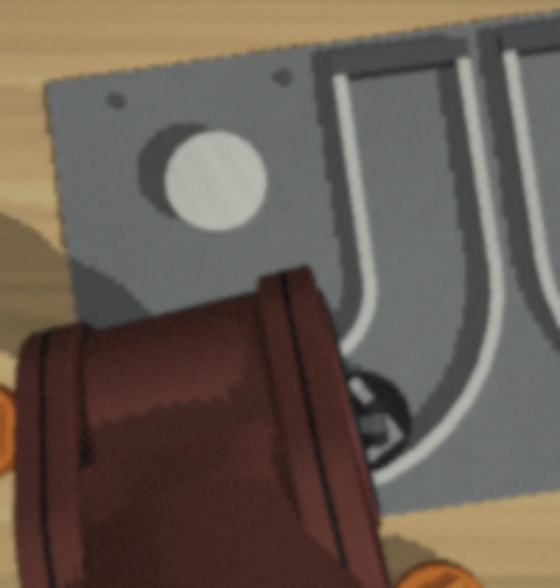

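The puck is moving ahead of the finger and is entering the bend at about (385,430) in the crop. I'll go on round.

Emit:
{"method": "move_arm", "body": {"rows": [[[0.0005, 0, -0.008, 0, 0], [0, 0, -0.008, 0, 0], [0.0005, 0, -0.008, 0, 0], [0.0012, 0, -0.008, 0, 0], [0.002, 0, -0.008, 0, 0], [0.0026, 0, -0.0075, 0, 0], [0.0033, 0, -0.0073, 0, 0], [0.004, 0, -0.007, 0, 0], [0.0045, 0, -0.0066, 0, 0], [0.005, 0, -0.0062, 0, 0]]]}}

```text
t: 4.95
ee_pos: [503.2, 44.7, 16.3]
orientation: [0.705, 0.049, -0.049, -0.705]
contact_force: [-0.6, 0.5, -0.3]
finger_gap: -0.0
```

```bash
python3 - <<'E'
from h import *
s=state();p=np.load("p.npy");f=inv(p,s["ee_pos"]);print(s["t"],s["ee_pos"],s["contact_force"],f)
d=read_camera("scene");cv2.imwrite("pics/s4.png",cv2.resize(d["image"][130:410,180:480,::-1],None,fx=2,fy=2))
E
```

```text
4.95 [503.17206884  44.73444959  16.25776682] [-0.6456629   0.52612189 -0.31864049] [-76.93911145  85.28356056]
```

View pics/s4.png

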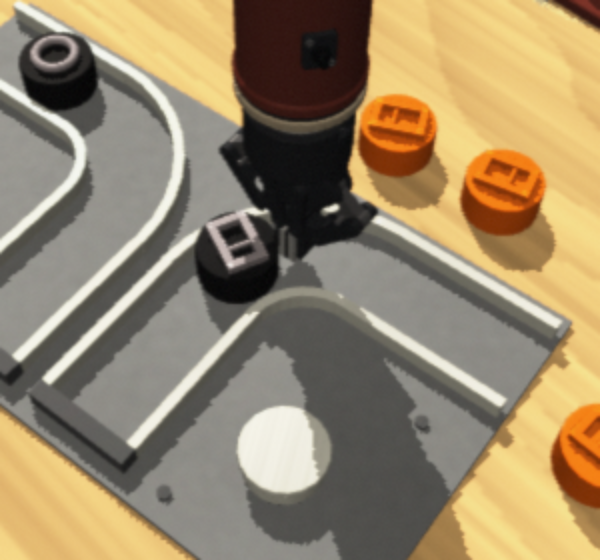

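The puck is round the bend at about (237,255) in the crop. It is flat, with the finger behind it. I'll continue along the end leg.

Emit:
{"method": "move_arm", "body": {"rows": [[[0.0055, 0, -0.0057, 0, 0], [0.006, 0, -0.0052, 0, 0], [0.0065, 0, -0.0046, 0, 0], [0.007, 0, -0.004, 0, 0], [0.0072, 0, -0.0034, 0, 0], [0.0075, 0, -0.0027, 0, 0], [0.0077, 0, -0.002, 0, 0], [0.008, 0, -0.0014, 0, 0], [0.008, 0, -0.0007, 0, 0], [0.008, 0, 0, 0, 0]]]}}

```text
t: 6.0
ee_pos: [578.3, 25.8, 16.3]
orientation: [0.705, 0.049, -0.049, -0.705]
contact_force: [-0.6, 0.4, -0.7]
finger_gap: -0.0
```

Emit:
{"method": "move_arm", "body": {"rows": [[[0.008, 0, 0, 0, 0], [0.008, 0, 0, 0, 0], [0.008, 0, 0, 0, 0], [0.007, 0, 0, 0, 0], [0.006, 0, 0, 0, 0], [0.004, 0, 0, 0, 0], [0, 0, 0, 0, 0]]]}}

```text
t: 6.7
ee_pos: [618.8, 31.5, 16.3]
orientation: [0.705, 0.049, -0.049, -0.705]
contact_force: [0.8, 0.1, -0.5]
finger_gap: 0.004
```

```bash
python3 - <<'E'
from h import *
s=state();p=np.load("p.npy");f=inv(p,s["ee_pos"]);print(s["t"],s["ee_pos"],s["contact_force"],f)
d=read_camera("scene");cv2.imwrite("pics/s5.png",cv2.resize(d["image"][130:410,180:480,::-1],None,fx=2,fy=2))
E
```

```text
6.7 [618.75010039  31.50782523  16.34195719] [ 0.76917612  0.05837027 -0.51620107] [35.54311338 55.60235325]
```

View pics/s5.png

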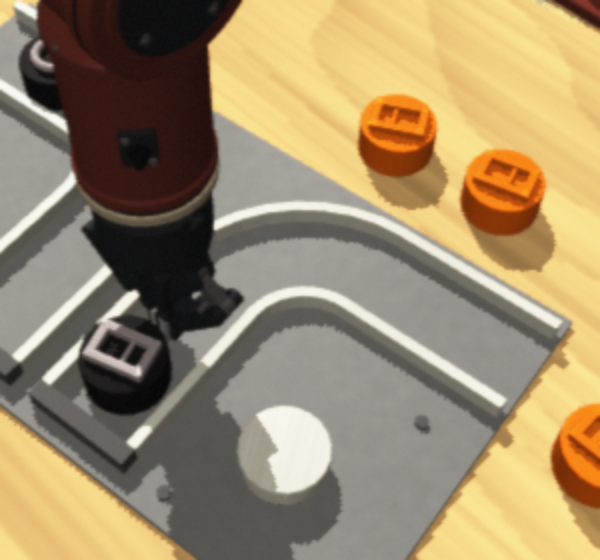

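The puck is near the stop, at (125,365) in the crop. I'll creep in until contact force shows.

Emit:
{"method": "move_arm", "body": {"rows": [[[0.003, 0, 0, 0, 0], [0.003, 0, 0, 0, 0], [0.002, 0, 0, 0, 0], [0, 0, 0, 0, 0]]]}}

```text
t: 7.15
ee_pos: [626.4, 32.6, 16.3]
orientation: [0.705, 0.049, -0.049, -0.705]
contact_force: [-1.1, -0.2, 0.4]
finger_gap: 0.0
```

Emit:
{"method": "move_arm", "body": {"rows": [[[0.0015, 0, 0, 0, 0], [0.0015, 0, 0, 0, 0], [0, 0, 0, 0, 0]]]}}

```text
t: 7.45
ee_pos: [629.3, 32.9, 16.4]
orientation: [0.705, 0.049, -0.049, -0.705]
contact_force: [0.3, 0.3, 0.5]
finger_gap: -0.002
```

Emit:
{"method": "move_arm", "body": {"rows": [[[0.001, 0, 0, 0, 0], [0.001, 0, 0, 0, 0], [0, 0, 0, 0, 0]]]}}

```text
t: 7.75
ee_pos: [631.0, 33.2, 16.3]
orientation: [0.705, 0.049, -0.049, -0.705]
contact_force: [-0.9, -0.2, 0.6]
finger_gap: 0.002
```

```bash
python3 - <<'E'
from h import *
s=state();p=np.load("p.npy");f=inv(p,s["ee_pos"]);print(s["t"],s["ee_pos"],s["contact_force"],f)
d=read_camera("scene");print(np.round(proj(d,w(p,[90,55],48))),np.round(proj(d,w(p,[70,55],48))),look_for("scene","buckle_center")[:4])
cv2.imwrite("pics/s6.png",cv2.resize(d["image"][270:380,180:320,::-1],None,fx=5,fy=5))
E
```

```text
7.75 [630.99440509  33.23093484  16.26146207] [-0.85743421 -0.17440714  0.6017319 ] [47.90795684 55.54990899]
[[237. 310.]] [[246. 300.]] [{'pixel': [377.6, 195.8], 'score': 0.88}, {'pixel': [480.5, 357.8], 'score': 0.79}, {'pixel': [238.0, 319.0], 'score': 0.77}, {'pixel': [431.8, 228.0], 'score': 0.71}]
```

View pics/s6.png

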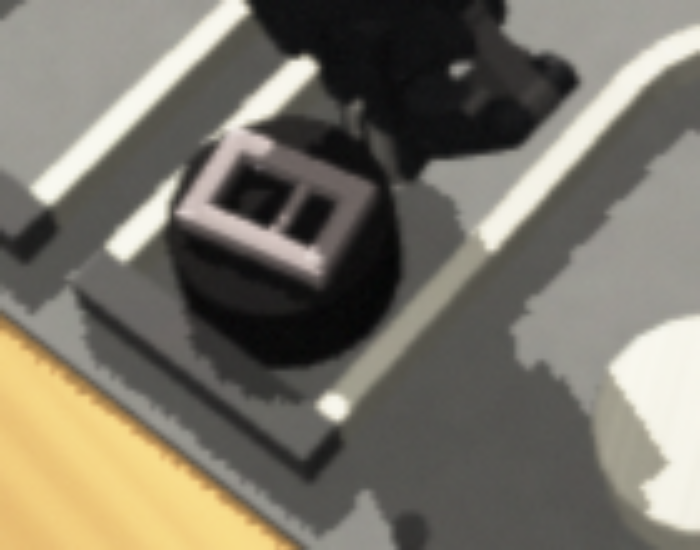

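The frame centre is at about (235,311), and home projects to (237,310), so it is practically home. I'll add a couple of gentle nudges to seat it.

Emit:
{"method": "move_arm", "body": {"rows": [[[0.001, 0, 0, 0, 0], [0.001, 0, 0, 0, 0], [0, 0, 0, 0, 0]]]}}

```text
t: 8.15
ee_pos: [631.2, 33.0, 15.7]
orientation: [0.706, 0.047, -0.05, -0.705]
contact_force: [-7.9, -1.7, 3.3]
finger_gap: -0.001
```

There is contact at about 8 N, so the carrier is against the stop. I'll back off and lift clear.

Emit:
{"method": "move_arm", "body": {"rows": [[[-0.004, 0, 0, 0, 0], [-0.01, 0, 0, 0, 0], [-0.015, 0, 0, 0, 0], [0, -0.03, 0, 0, 0], [0, -0.04, 0, 0, 0], [0, -0.04, 0, 0, 0], [0, -0.04, 0, 0, 0], [-0.02, -0.02, 0.04, 0, 0], [-0.02, 0, 0.045, 0, 0], [-0.02, 0, 0.045, 0, 0]]]}}

```text
t: 9.15
ee_pos: [526.3, 151.0, 187.5]
orientation: [-0.705, -0.049, 0.047, 0.706]
contact_force: [0.5, 0.9, -0.6]
finger_gap: -0.001
```

Emit:
{"method": "move_arm", "body": {"rows": [[[-0.02, 0, 0.045, 0, 0], [-0.02, 0, 0.045, 0, 0], [0, 0, 0.045, 0, 0], [0, 0, 0.045, 0, 0], [0, 0, 0, 0, 0], [0, 0, 0, 0, 0]]]}}

```text
t: 9.75
ee_pos: [461.9, 323.4, 186.1]
orientation: [0.705, 0.05, -0.05, -0.705]
contact_force: [1.2, 0.1, 0.7]
finger_gap: 0.0
```

```bash
python3 - <<'E'
from h import *
s=state();p=np.load("p.npy");print(s["t"],s["ee_pos"],s["contact_force"])
d=read_camera("top");b=look_for("top","buckle_center");r=look_for("top","ring_center")
for q in b+r: print(q,inv(p,unproj(d,q["pixel"],40)))
print("home px",proj(d,w(p,[90,55],48)))
cv2.imwrite("pics/t7.png",cv2.resize(d["image"][90:330,180:560,::-1],None,fx=2,fy=2))
E
```

```text
9.75 [461.93756986 323.40225067 186.13897616] [1.21207686 0.05334887 0.7424088 ]
{'pixel': [277.9, 345.4], 'score': 0.91} [-215.98264765  182.32300878]
{'pixel': [172.0, 269.2], 'score': 0.83} [-63.11724246 342.85536807]
{'pixel': [334.2, 337.6], 'score': 0.68} [-217.08264017   86.5947259 ]
{'pixel': [328.7, 159.2], 'score': 0.62} [87.40455441 50.8170074 ]
{'pixel': [477.0, 247.0], 'score': 0.93} [-101.06430856 -179.481885  ]
home px [[326.23899522 156.86870804]]
```

View pics/t7.png

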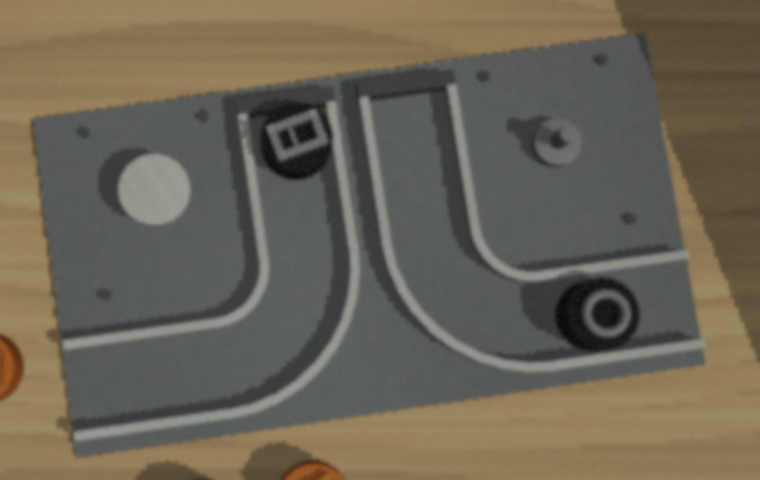

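The carrier is home against the stop bar at (298,140) in the crop, the ring carrier hasn't moved, and the arm is clear. I'll hand in.

```bash
python3 -c "
from rig import finish_job;print(finish_job())"
```

```text
the job is handed in; nothing more can be done
None
```

The buckle carrier is home against the stop in the left lane, and the job is handed in; the rig gave no verdict. I pushed the carrier from behind with the shut fingers, through the start leg, round the bend and up to the stop, then backed off and lifted clear. The arm's clock stood at about 9.8 s.

- **Seating:** the last 2 mm nudge met about 8 N, which I took as contact with the stop bar.
- **Final position:** the last top image puts the carrier at about track (87, 51) mm. Home is (90, 55) and the tolerance is 12 mm, so that agrees within measuring error. It looks flat.
- **Ring carrier:** it measured (-101, -179) mm at the end and (-100, -181) mm at the start, which is within measuring noise.
- **Orange look-alikes:** none was touched.
- **Disagreement:** the detector scored the orange look-alikes above the real carrier in the last picture. I told them apart by colour and by their place off the track. No other check failed.

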